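# Stand the alignment rod in its keyed socket

### The arm

A 7-joint arm with a two-finger parallel gripper is mounted at the origin on a cart in front of the work surface, level with it; the furniture and walls round the work are solid. World frame = base frame: x ahead of the robot, y to its left, z up, the work surface at z = 0. Lengths are in mm, angles in rad, forces in N, time in s.
With the tool pointing down it reaches from about 425 to 925 mm from the base axis. Payload 6.8 kg.
Tool frame: the origin (TCP) lies where the fingers leave the gripper's body, on its centre line; the fingertips stand tcp_to_tips ahead of it and the grasp point (between the pads) lies 54 mm ahead of it (tcp_to_tips is the distance from the TCP to the fingertips, in mm); z points along the fingers, y is the direction in which the jaws open and shut (so a half turn about z gives the same grasp; the last joint's range is limited). The gripper opens to 85 mm and grips with 20 to 120 N. Pads are 22 mm wide; open, the fingers measure 114 mm over their backs; the gripper's body (76 mm by 85 mm) begins 54 mm behind the grasp point. The pads swing forward as they close: fully open they stand 13 mm farther back than shut.
Start: joints at [-1.395, 0.477, 0.022, 1.555, -0.011, 1.109, -0.083], TCP at [189, 648.016, 303.908] pointing down, gripper open.
Joint ranges: [-2.96, 2.96], [-0.34, 2.1], [-1.41, 1.46], [0.24, 2.44], [-1.37, 4.51], [0.17, 1.92], [-2.96, 2.96]. Speed limits (rad/s): [2.39, 2.39, 3.14, 3.14, 3.14, 3.14, 3.14].

### API

Orientations are given as a unit quaternion [x, y, z, w].
In Python, from plant import get_state, grab_frame, job_done, tcp_to_tips gives the robot as it stands.
- The arm moves only by the tool jog_arm, never from a script. Its argument "targets" is a list of rows, each a list of 5 numbers: the finger opening in m, from 0 to 0.0854, then the shift along the tool's x, y, z in m, then the turn about the tool's z in degrees. In form: [[claw, x, y, z, roll], ...]. A call has 1 to 10 rows; each row is the pose to reach, as a shift and turn from the pose commanded when the call began, along the tool's axes at that moment; what a row does not reach only later rows make up. A row lasts 1/8 s, in which the tool goes at most 62.5 mm and 10.7 degrees, less where a joint would pass 70% of its speed; a pose out of reach is approached as far as the arm can. A call with a gripper value outside its range is refused whole. The fingers move at their own pace and stop on an object; "newtons" is the grip in N (left out, the last holds). Time passes only in rows, so rows that repeat a pose let the fingers close. It gives the time, the measured TCP pose, the force and the opening at its end, in the units of the state.
- get_state(): the state, without advancing time (a new reading comes with each control period).
- grab_frame(name): name is "side" or "top"; returns a dict with "img" (400x640x3 uint8, blue, green, red), "vfov" (degrees; the focal length in pixels is half the picture's height over the tangent of half this angle, whatever the lens; pixels are square), "cx", "cy" (the principal point, pixels), "extrinsics" (4x4, takes a point from world to camera coordinates). Camera axes: x right, y up, looking along -z (the intrinsics and any distortion apply to the point x, -y, -z); pixel columns grow to the right and rows downward; lengths in mm; the calibration is good to about 2 mm. A picture is of the moment at which its call begins. There is no depth.
- job_done(): hands the job in, once; it reports no verdict.
The state is a dict: "t": time; "joint_positions": joint angles; "joint_vel": joint speeds; "joint_efforts": joint torques, N m; "tcp_pos": TCP position; "tool_rot": TCP orientation; "contact_force": force on the tool from outside, world axes, zero at the start; "moment": the same for the moment, N m; "width": finger opening in mm.
Only numpy, scipy, OpenCV 4.12 (cv2) and the standard library are available. Lean on these libraries where they do the work, as an engineer would, in place of code of your own. Each camera call takes 0.05 s, during which the arm holds its last target.

### The job

Take the orange-headed alignment rod out of its slanted blue cradle and stand it upright in the red-rimmed socket cup. Its square tang must go fully home in the square seat hidden at the bottom of the bore, whose angle cannot be seen: feel for it by turning the rod, without forcing it, until it drops, then let go. Do not push the mouse, spool, bottles or terminal block out of place.

Things in the scene. Friction and masses are not known exactly. Their poses are not given: they have to be found in the camera images.
- rod_head (a point): centre of the rod's square orange head (20x20 mm, 40 mm long), on its axis 131 mm above the foot, 20 mm below the top. z runs along the rod from foot to head; x and y are square to the faces of the head and also of the tang. It starts parked in the cradle leaning 25 deg from upright, resting on its -x side, head free above the trough; lift it out along its axis
- rod_foot (a point): centre of the end face of the rod's square tang; axes as rod_head
- rod: the rod, about 0.2 kg, 151 mm long; origin at the centre of its foot, axes as rod_head. From the foot up: square steel tang 11x11 mm, 16 mm long; round steel body 18 mm in diameter, 95 mm long, lower edge bevelled; orange head
- cradle: blue slanted U-shaped trough with an end stop on a grey foot plate 115x84x6 mm, fixed to the bench. Origin at bench level under the plate, which reaches from x = -73 to +43 mm; the trough leans towards the cradle's own -x (roughly towards the robot). It ends 8 mm short of the orange head, is 31 mm wide overall and its top is about 112 mm above the bench
- socket_mouth (a point): centre of the mouth of the socket, 64 mm above the bench, z up. Lead-in 25 mm in diameter, 4 mm deep, then a round bore 20 mm in diameter. 40 mm below the mouth lies a fixed steel seat with a central square hole 13x13 mm, 18 mm deep, for the tang. The hole's angle about the vertical is unknown and differs each time; no reading here tells it
- socket: upright red-rimmed aluminium cup, 50 mm in diameter, on a dark flange 80 mm in diameter, fixed to the bench; origin under its centre at bench level. The tang drops into the seat when within about 8 deg of true (every 90 deg); until then it stands on the seat with the foot 40 mm below the mouth. Home, the body's shoulder rests on the seat, the foot 56 mm below the mouth
- spool_mid (a point): black spool of solder wire standing on its flange, 55 mm across, 38 mm high, loose bystander; this point is its middle, half-way up
- flux_bottle_mid (a point): white bottle with black cap, 32 mm across, 75 mm high, loose bystander; this point is its middle, half-way up
- oil_bottle_mid (a point): white bottle with red spout, 42 mm across, 126 mm high, loose bystander; this point is its middle, half-way up
- terminal_block_mid (a point): green terminal block, 16x60x18 mm, loose bystander; this point is its middle, half-way up
- mouse_a_mid (a point): dark computer mouse, 99x56x41 mm, loose bystander; this point is its middle, half-way up
Mind the look-alikes: they are no part of the job. Leave any purple look-alike of the socket alone.

How it is judged (in metres and radians):
On the way:
1. the rod stands upright with its foot down the socket's bore (angle between rod_head's own z axis and vertical below 0.15 rad and z of rod_foot in the frame of socket_mouth below -0.02 m and horizontal distance between rod_foot and socket_mouth below 0.006 m), for 0.1 s.
At the end, for the whole second after the job is handed in: The rod stands at rest in the socket within 0.10 rad of upright, its foot within 5 mm of the bore's axis and at least 52 mm below the mouth (fully home is 56 mm), so its tang is in the square seat (z of rod_foot in the frame of socket_mouth below -0.052 m and horizontal distance between rod_foot and socket_mouth below 0.005 m and angle between rod_head's own z axis and vertical below 0.1 rad and linear speed of rod below 0.02 m/s); the robot touches nothing.
It fails at once if the rod is pressed on the socket or its seat with more than 90 N (contact force between rod and socket above 90 N or contact force between rod and seat above 90 N).
It fails at once if the mouse, spool, a bottle or the terminal block is pushed more than 40 mm from its place (distance of any of spool_mid, flux_bottle_mid, oil_bottle_mid, terminal_block_mid, mouse_a_mid from where it was at the start of the episode above 0.04 m).
It also fails if it takes over 61 s, if anything falls off the work surface, if the arm or the gripper's body presses on something with over 40 N, if the wrist force passes 120 N, or if a joint passes its speed limit or range.

## Working session

There is one attempt and no reset: what is moved stays moved. The work goes in short steps, Python scripts to look and compute and a tool call to move; the robot and the scene stay as the last step left them, time stands still between calls to the robot, and variables do not carry over. Pictures are saved under pics/ and viewed, and the job is handed in when it is done.

Besides the shell and the picture viewer there is one more tool, called after "Emit:" as name(argument=value, ...), one argument or row to a line, values as JSON. jog_arm: Moves the arm, as the interface text tells. Its arguments: {"type":"object","properties":{"targets":{"type":"array","items":{"type":"array","items":{"type":"number"}}},"newtons":{"type":"number"}},"required":["targets"]}

```bash
mkdir -p pics; ls; python3 - <<'E'
from plant import *
import cv2,pickle
s=get_state();print(s);print(tcp_to_tips)
for n in("side","top"):
    f=grab_frame(n);cv2.imwrite(f"pics/{n}0.png",f["img"]);pickle.dump(f,open(f"{n}0.pkl","wb"))
    print(n,{k:v for k,v in f.items() if k!="img"})
E
```

```text
pics
{'t': 0.0, 'joint_positions': array([-1.39507276,  0.4778022 ,  0.02234755,  1.55647598, -0.01150306,
        1.10931115, -0.08311971]), 'joint_vel': array([ 0.00047776,  0.00012946, -0.00045551, -0.00082065,  0.00032343,
        0.00130092,  0.00023766]), 'joint_efforts': array([-5.93523805e-05, -5.96451402e+01,  1.60839681e+00, -2.81195372e+01,
        1.25955881e-02,  9.26632143e-03, -3.60614067e-06]), 'tcp_pos': array([188.89619902, 647.53609069, 302.91399405]), 'tool_rot': array([ 1.41439174e-01,  9.89946507e-01, -9.32118346e-04, -6.22536035e-05]), 'contact_force': array([-0.27648555,  0.3584518 ,  0.55728378]), 'moment': array([-0.03712339,  0.0017344 , -0.02622574]), 'width': 84.92800239385237}
72.6
side {'vfov': 55.96155620567245, 'cx': 322.8762549873175, 'cy': 207.71067435531737, 'extrinsics': array([[-9.99269568e-01,  3.45833110e-02, -1.62580674e-02,
         5.88559154e+02],
       [-3.01659097e-02, -4.52684568e-01,  8.91160311e-01,
        -6.44918585e+01],
       [ 2.34594979e-02,  8.90999818e-01,  4.53397150e-01,
        -1.05727282e+03],
       [ 0.00000000e+00,  0.00000000e+00,  0.00000000e+00,
         1.00000000e+00]])}
top {'vfov': 46.54569493013243, 'cx': 325.39658632976773, 'cy': 204.34359737957865, 'extrinsics': array([[-1.50210729e-02, -9.99684972e-01, -2.01078360e-02,
         5.60695888e+01],
       [ 9.87942382e-01, -1.79377752e-02,  1.53779343e-01,
        -5.59569244e+02],
       [-1.54091588e-01, -1.75554527e-02,  9.87900596e-01,
        -1.18311577e+03],
       [ 0.00000000e+00,  0.00000000e+00,  0.00000000e+00,
         1.00000000e+00]])}
```

View pics/side0.png

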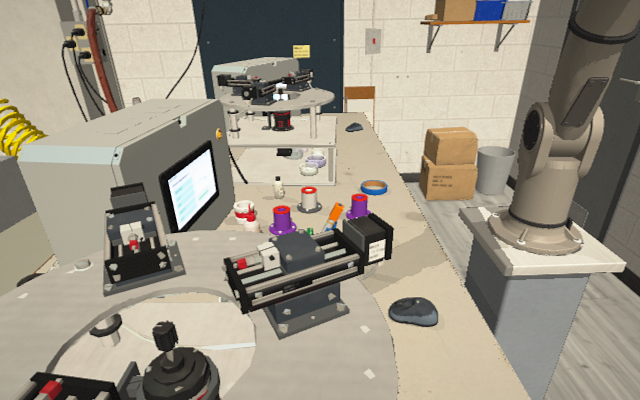

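View pics/top0.png

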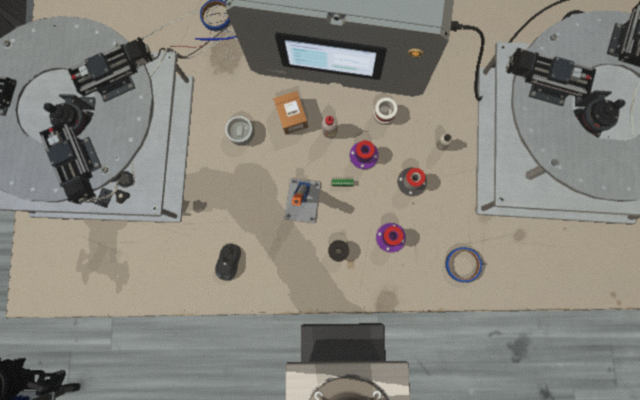

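```bash
cat > h.py <<'E'
import numpy as np,pickle,cv2
def K(f):
    h=f["img"].shape[0];F=h/2/np.tan(np.radians(f["vfov"]/2));return np.array([[F,0,f["cx"]],[0,F,f["cy"]],[0,0,1]])
D=np.diag([1,-1,-1.])
def proj(f,P):
    E=f["extrinsics"];p=(np.atleast_2d(P)@E[:3,:3].T+E[:3,3])@D;p=p@K(f).T;return p[:,:2]/p[:,2:]
def ray(f,uv):
    E=f["extrinsics"];R=E[:3,:3];o=-R.T@E[:3,3]
    d=np.linalg.inv(K(f))@np.array([uv[0],uv[1],1]);return o,R.T@(D@d)
def atz(f,uv,z):
    o,d=ray(f,uv);return o+d*(z-o[2])/d[2]
def tri(f,a,g,b):
    o,d=ray(f,a);q,e=ray(g,b);d/=np.linalg.norm(d);e/=np.linalg.norm(e)
    s=np.linalg.lstsq(np.c_[d,-e],q-o,rcond=None)[0];A=o+d*s[0];B=q+e*s[1];return (A+B)/2,np.linalg.norm(A-B)
def L(n): return pickle.load(open(n,"rb"))
def crop(f,n,x0,y0,x1,y1,s):
    c=cv2.resize(f["img"][y0:y1,x0:x1],None,fx=s,fy=s,interpolation=cv2.INTER_CUBIC)
    for x in range((x0+9)//10*10,x1,10):
        cv2.line(c,((x-x0)*s,0),((x-x0)*s,5),(0,0,255),1)
        if x%20==0: cv2.putText(c,str(x),((x-x0)*s,16),0,.4,(0,0,255),1)
    for y in range((y0+9)//10*10,y1,10):
        cv2.line(c,(0,(y-y0)*s),(5,(y-y0)*s),(0,0,255),1); cv2.putText(c,str(y),(6,(y-y0)*s+4),0,.4,(0,0,255),1)
    cv2.imwrite("pics/"+n,c)
E
python3 - <<'E'
from h import *
t=L("top0.pkl");s=L("side0.pkl")
crop(t,"tc1.png",270,130,430,250,5)
crop(s,"sc1.png",220,165,390,265,4)
crop(t,"tc2.png",275,165,335,225,10)
crop(s,"sc2.png",290,175,370,245,10)
print(proj(t,[[0,0,0],[189,648,303]]),proj(s,[0,0,0]))
E
```

```text
[[347.43367728 424.27170065]
 [ 23.20855214 374.32767965]] [[532.43715315 230.67348395]]
```

View pics/tc1.png

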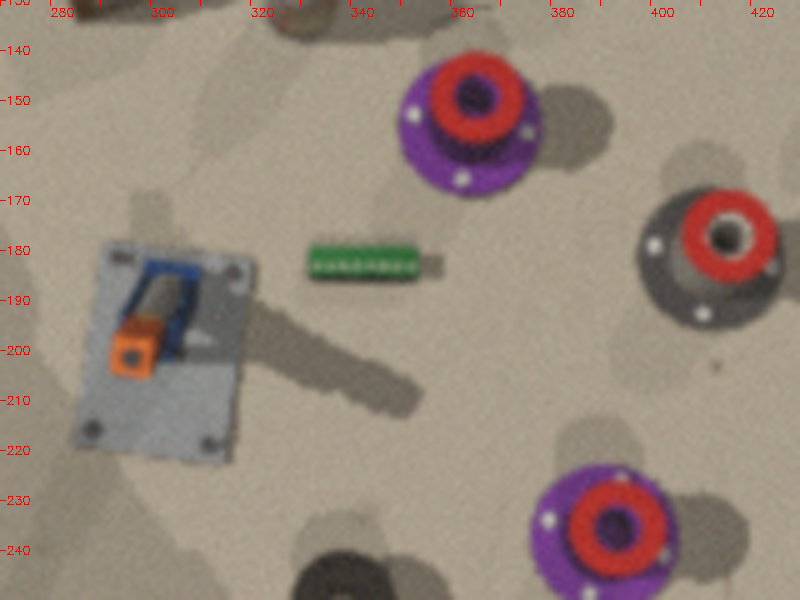

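View pics/sc1.png

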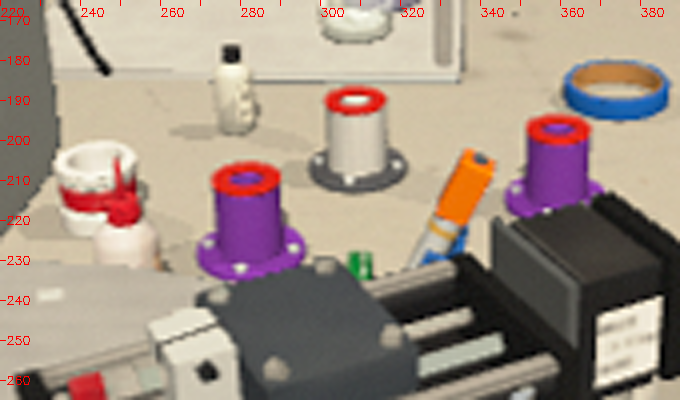

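View pics/tc2.png

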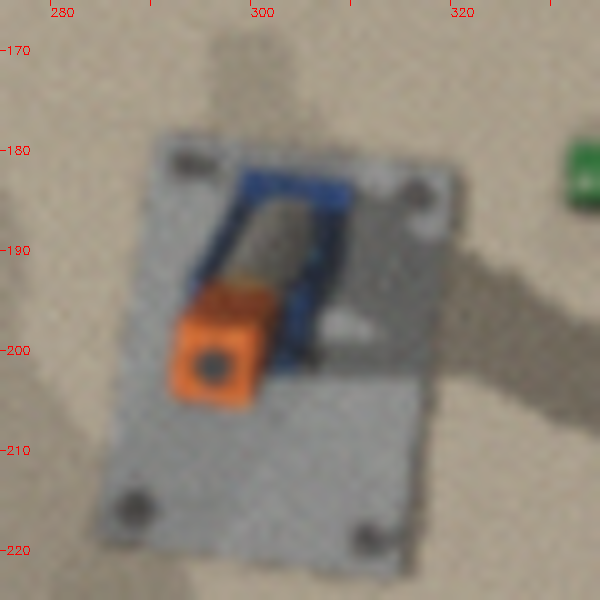

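View pics/sc2.png

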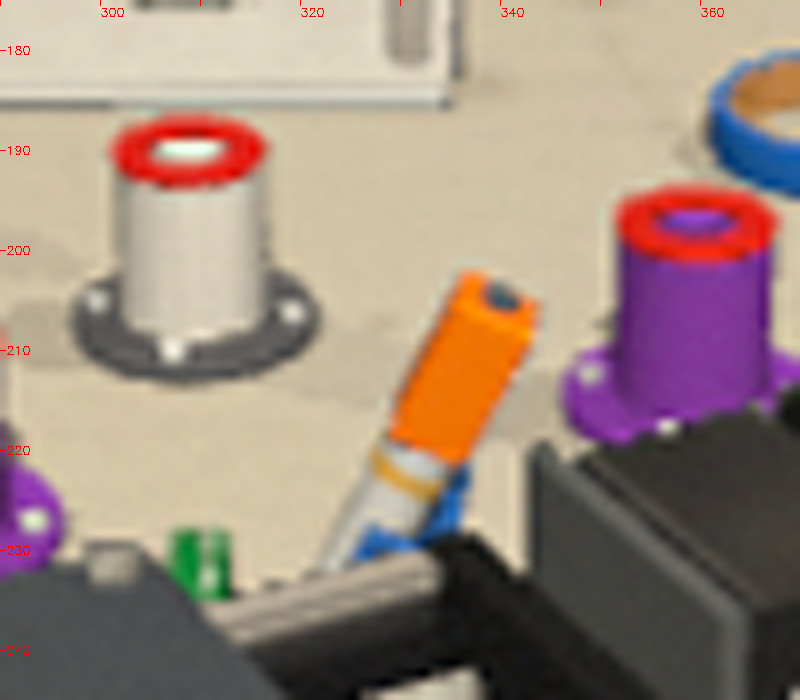

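```bash
python3 - <<'E'
from h import *
np.set_printoptions(precision=1,suppress=True)
t=L("top0.pkl");s=L("side0.pkl")
print("headtop",tri(t,(296.3,201.5),s,(339.3,194.6)))
print("sock mouth",tri(t,(413.3,177.5),s,(307.7,190.2)), atz(t,(415.3,177.8),64),atz(t,(413.3,177.5),64), atz(s,(307.7,190.2),64))
# rim ellipse fit by red segmentation
for f,n,b in((t,"t",(400,160,430,195)),(s,"s",(298,183,320,198))):
    x0,y0,x1,y1=b;c=f["img"][y0:y1,x0:x1].astype(int);m=((c[...,2]>150)&(c[...,1]<90)&(c[...,0]<90)).astype(np.uint8)
    cn,_=cv2.findContours(m,cv2.RETR_EXTERNAL,cv2.CHAIN_APPROX_NONE);cn=max(cn,key=cv2.contourArea)
    e=cv2.fitEllipse(cn);uv=(e[0][0]+x0,e[0][1]+y0);print(n,uv,e[1],atz(f,uv,64))
# plate corners top at z=6
P=[atz(t,p,6) for p in((290.8,178.5),(320.5,181.8),(315.3,222.3),(284.8,219))]
print(np.array(P),np.mean(P,0))
for a,b in((0,1),(1,2),(2,3),(3,0)):
    d=P[b]-P[a];print(np.hypot(*d[:2]),np.degrees(np.arctan2(d[1],d[0])))
for n,uv in(("spool",(339,248)),("mouse",(229,261)),("flux",(444,142)),("oil",(330,122)),("tb",(343,182))): print(n,atz(t,uv,20))
for n,uv in(("p1",(365,149)),("p2",(391,237))): print(n,atz(t,uv,64))
E
```

```text
headtop (array([549.7, 112.1, 181.1]), np.float64(5.303936340592628))
sock mouth (array([ 627. , -184.8,   60.8]), np.float64(4.552449340229825)) [ 623.1 -189.1   64. ] [ 624.  -183.9   64. ] [ 629.1 -178.9   64. ]
t (415.391300201416, 176.58502960205078) (16.965044021606445, 17.31444549560547) [ 626.3 -189.5   64. ]
s (308.48008823394775, 189.82475519180298) (6.061008930206299, 14.055586814880371) [ 626.6 -181.6   64. ]
[[639.9 141.5   6. ]
 [629.1  59.9   6. ]
 [517.7  75.5   6. ]
 [528.1 158.2   6. ]] [578.7 108.8   6. ]
82.25483687905285 -97.55515502982755
112.55859702173736 172.0476405508608
83.32536873767936 82.8009670107143
113.08891826617884 -8.492098067588342
spool [446.4  12.9  20. ]
mouse [416.8 305.1  20. ]
flux [ 730.7 -279.6   20. ]
oil [794.4  31.   20. ]
tb [624.5  -1.4  20. ]
p1 [703.2 -60.3  64. ]
p2 [ 469.7 -120.2   64. ]
```

```bash
python3 - <<'E'
from h import *
from scipy.spatial.transform import Rotation as Ro
from scipy.optimize import least_squares
np.set_printoptions(precision=1,suppress=True)
t=L("top0.pkl");s=L("side0.pkl")
print("headtop",tri(t,(296.3,201.5),s,(340.2,204.6)))
print("headtop",atz(t,(296.3,201.5),152))
print("mouth",tri(t,(415.4,176.8),s,(308.6,190)))
# model overlay
def model(h,yaw):
    R=Ro.from_euler('z',yaw,degrees=True)*Ro.from_euler('y',-25,degrees=True)
    c=np.array([[x,y,z] for z in(20,-20) for x,y in((-10,-10),(10,-10),(10,10),(-10,10))]+[[0,0,20.]])
    return h+R.apply(c)
for h in ([557,111.5,135],):
    m=model(np.array(h),-8.2); print("top",proj(t,m)); print("side",proj(s,m))
E
```

```text
headtop (array([550.6, 114.5, 157.3]), np.float64(0.6199023632529753))
headtop [551.8 114.8 152. ]
mouth (array([ 626.5, -190.2,   59.5]), np.float64(0.263971111043872))
top [[300.9 207.2]
 [301.7 199.2]
 [293.4 198.2]
 [292.7 206.1]
 [302.9 202.7]
 [303.6 195. ]
 [295.6 194. ]
 [294.9 201.7]
 [297.2 202.7]]
side [[345.  205.7]
 [337.3 202.2]
 [336.6 206. ]
 [344.5 209.5]
 [337.8 218.9]
 [330.2 215.5]
 [329.4 219.5]
 [337.1 223. ]
 [340.8 205.8]]
```

```bash
cat >> h.py <<'E'
from scipy.spatial.transform import Rotation as Ro
def shift(st,target,yaw_jaw=None):
    """tool-frame shift (m) to world target TCP, and roll (deg) to bring tool y to yaw_jaw (deg, mod 180)"""
    R=Ro.from_quat(st["tool_rot"]);d=R.inv().apply(np.array(target)-st["tcp_pos"])/1000
    y=R.apply([0,1,0]);a=np.degrees(np.arctan2(y[1],y[0]))
    r=None if yaw_jaw is None else -((yaw_jaw-a+90)%180-90)
    return np.round(d,4),r,a
E
python3 - <<'E'
from h import *
from plant import get_state
s=get_state()
print(shift(s,[557.5,113.5,302.9],81.8))
E
```

```text
(array([-0.5034, -0.4096,  0.0008]), np.float64(-8.056851382531619), np.float64(73.74314861746838))
```

Emit:
jog_arm(
  targets=[
    [0.085,-0.503,-0.41,0,-8],
    [0.085,-0.503,-0.41,0,-8],
    [0.085,-0.503,-0.41,0,-8],
    [0.085,-0.503,-0.41,0,-8],
    [0.085,-0.503,-0.41,0,-8],
    [0.085,-0.503,-0.41,0,-8],
    [0.085,-0.503,-0.41,0,-8],
    [0.085,-0.503,-0.41,0,-8],
    [0.085,-0.503,-0.41,0,-8],
    [0.085,-0.503,-0.41,0,-8],
  ],
)

```text
t: 1.35
tcp_pos: [544.2, 131.6, 303.8]
tool_rot: [0.072, 0.997, 0.0, -0.0]
contact_force: [0.6, 0.5, 0.0]
width: 85.4
```

```bash
python3 - <<'E'
from h import *
from plant import *
s=get_state()
print(s["t"],s["tcp_pos"],s["joint_positions"],s["width"],shift(s,[557.5,113.5,303],81.8))
E
```

```text
1.35 [544.19217501 131.55430059 303.7910331 ] [-0.55681769  0.29048625  0.25531276  1.84897748 -0.08558504  1.01280329
  1.16059325] 85.39441090491324 (array([-0.0158, -0.016 ,  0.0008]), np.float64(-0.04125105810680907), np.float64(81.75874894189319))
```

Emit:
jog_arm(
  targets=[
    [0.085,-0.016,-0.016,0.0,0],
    [0.085,-0.016,-0.016,0.05,0],
    [0.085,-0.016,-0.016,0.05,0],
    [0.085,-0.016,-0.016,0.05,0],
  ],
)

```text
t: 1.85
tcp_pos: [557.2, 115.6, 254.8]
tool_rot: [0.072, 0.997, 0.0, 0.0]
contact_force: [0.0, 0.3, 0.5]
width: 84.8
```

```bash
python3 - <<'E'
from h import *
from plant import *
s=get_state();print(s["t"],s["tcp_pos"])
t=grab_frame("top");q=grab_frame("side")
crop(t,"tc3.png",260,160,340,230,9);crop(q,"sc3.png",290,130,390,245,5)
E
```

```text
1.85 [557.20518449 115.63599743 254.81566463]
```

View pics/tc3.png

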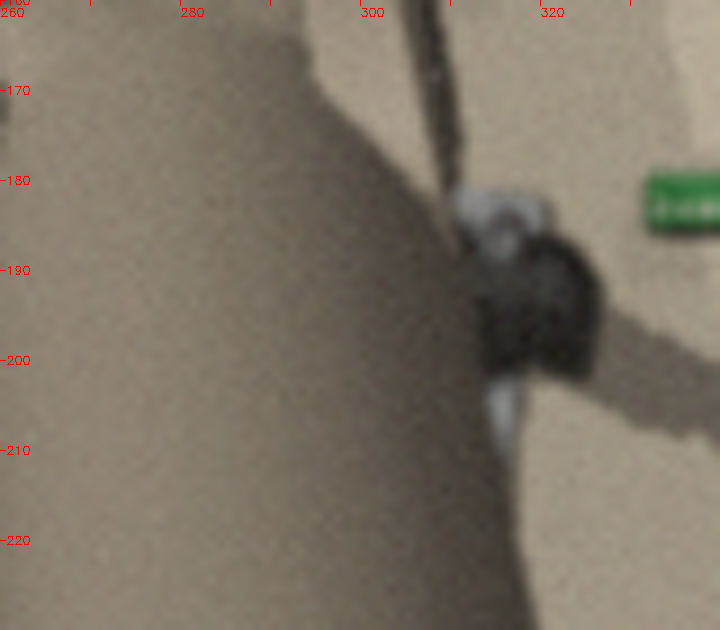

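View pics/sc3.png

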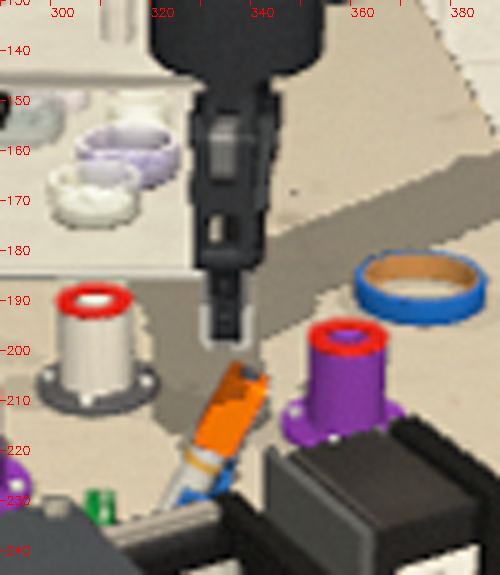

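```bash
python3 - <<'E'
from h import *
np.set_printoptions(precision=1,suppress=True)
s=L("side0.pkl")
print(proj(s,[[563.7,160,195],[563.7,160,186],[564.5,165,195]]),proj(s,[[559.5,113.5,137]]))
E
```

```text
[[335.7 198.5]
 [335.7 202.3]
 [335.4 199.5]] [[336.2 212.3]]
```

Emit:
jog_arm(
  targets=[
    [0.085,-0.001,-0.0015,0.02,0],
    [0.085,-0.001,-0.0015,0.04,0],
    [0.085,-0.001,-0.0015,0.06,0],
    [0.085,-0.001,-0.0015,0.06,0],
  ],
)

```text
t: 2.45
tcp_pos: [557.5, 113.9, 194.0]
tool_rot: [0.072, 0.997, -0.0, -0.0]
contact_force: [-0.0, 0.3, 0.5]
width: 85.0
```

```bash
python3 - <<'E'
from h import *
from plant import *
q=grab_frame("side")
crop(q,"sc4.png",290,150,390,245,6)
E
```

```text
(no output)
```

View pics/sc4.png

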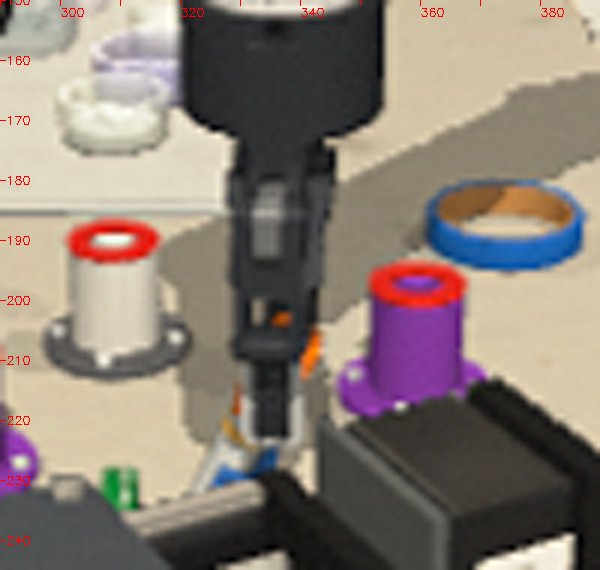

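Emit:
jog_arm(
  targets=[
    [0.03,0,0,0,0],
    [0.03,0,0,0,0],
    [0.03,0,0,0,0],
    [0.01,0,0,0,0],
    [0.01,0,0,0,0],
    [0.01,0,0,0,0],
    [0.01,0,0,0,0],
  ],
  newtons=40,
)

```text
t: 3.38
tcp_pos: [557.9, 113.8, 194.2]
tool_rot: [0.072, 0.997, 0.0, 0.0]
contact_force: [-1.4, 1.1, 5.9]
width: 19.3
```

Emit:
jog_arm(
  targets=[
    [0.01,0,0,0,0],
    [0.01,0.0042,0,-0.009,0],
    [0.01,0.0085,0,-0.018,0],
    [0.01,0.017,0,-0.036,0],
    [0.01,0.0255,0,-0.0545,0],
    [0.01,0.034,0,-0.0725,0],
    [0.01,0.0425,0,-0.0905,0],
    [0.01,0.055,0,-0.118,0],
    [0.01,0.055,0,-0.15,0],
    [0.01,0.055,0,-0.15,0],
  ],
  newtons=60,
)

```text
t: 4.62
tcp_pos: [503.5, 121.8, 346.6]
tool_rot: [0.072, 0.997, 0.001, 0.002]
contact_force: [-0.5, 0.1, -2.1]
width: 19.3
```

```bash
python3 - <<'E'
from h import *
from plant import *
q=grab_frame("side")
crop(q,"sc5.png",290,110,390,225,5)
E
```

```text
(no output)
```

View pics/sc5.png

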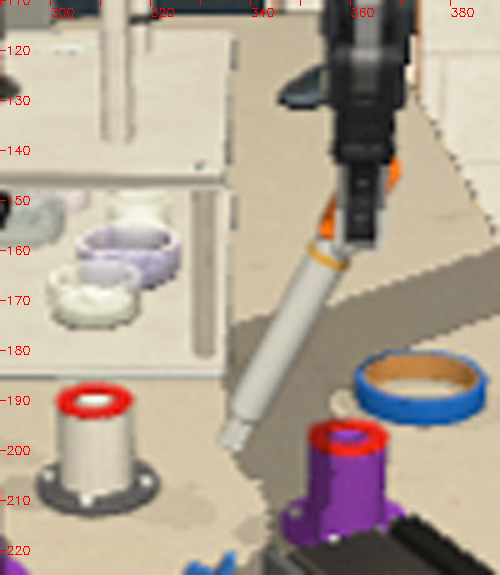

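```bash
python3 - <<'E'
from h import *
from plant import *
np.set_printoptions(precision=1,suppress=True)
t=grab_frame("top");s=grab_frame("side")
crop(t,"tc6.png",270,140,350,210,9);crop(s,"sc6.png",325,130,375,205,8)
print(proj(s,[[560,113.4,170.6]]),proj(t,[[560,113.4,170.6]]))
E
```

```text
[[336.  199.3]] [[296.2 196.8]]
```

View pics/tc6.png

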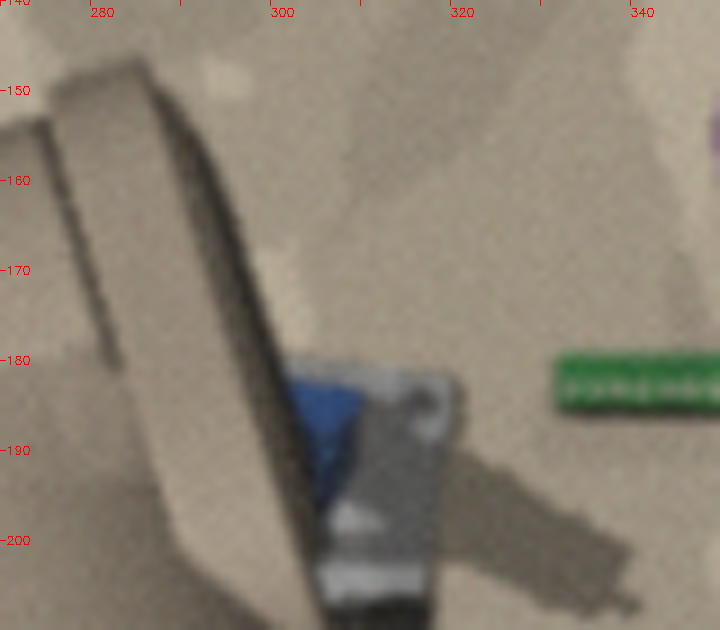

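View pics/sc6.png

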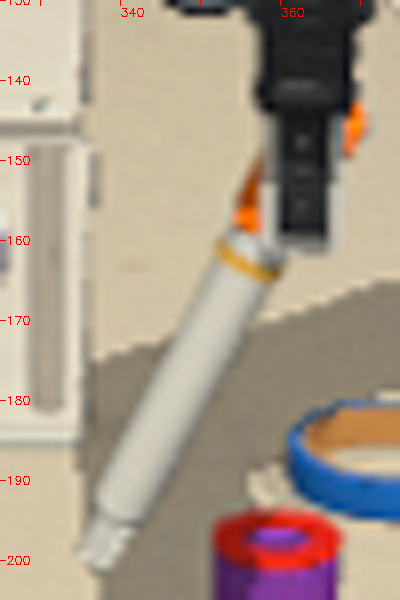

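```bash
python3 - <<'E'
from h import *
from plant import *
s=get_state();print(s["tcp_pos"],shift(s,[572.3,-181.7,s["tcp_pos"][2]],81.8))
E
```

```text
[502.39714185 121.29331066 343.00040118] (array([-0.1127, -0.2898,  0.    ]), np.float64(-0.05144469949121344), np.float64(81.74855530050878))
```

Emit:
jog_arm(
  targets=[
    [0.01,-0.02,-0.05,0,0],
    [0.01,-0.04,-0.1,0,0],
    [0.01,-0.06,-0.15,0,0],
    [0.01,-0.08,-0.2,0,0],
    [0.01,-0.1,-0.25,0,0],
    [0.01,-0.113,-0.29,0,0],
    [0.01,-0.113,-0.29,0.04,0],
    [0.01,-0.113,-0.29,0.06,0],
    [0.01,-0.113,-0.29,0.06,0],
  ],
)

```text
t: 5.9
tcp_pos: [571.9, -181.3, 280.8]
tool_rot: [0.072, 0.997, 0.0, -0.003]
contact_force: [-0.2, 0.4, -1.5]
width: 19.5
```

```bash
python3 - <<'E'
from h import *
from plant import *
np.set_printoptions(precision=1,suppress=True)
t=grab_frame("top");s=grab_frame("side");q=get_state();p=q["tcp_pos"];print(p,q["joint_positions"])
crop(t,"tc7.png",370,130,470,210,8);crop(s,"sc7.png",280,120,350,215,6)
F=p+[54.2,-7.8,-176]
print(F,proj(s,F),proj(t,F))
E
```

```text
[ 573.4 -181.8  283.7] [-0.1  0.4  0.4  1.8 -0.2  1.   1.8]
[ 627.6 -189.6  107.7] [[307.7 175.9]] [[418.4 172.4]]
```

View pics/tc7.png

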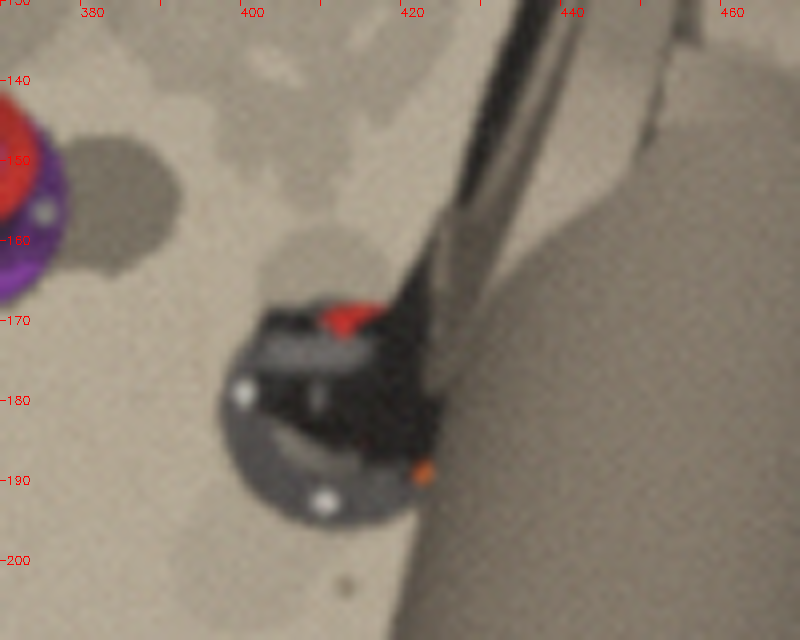

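View pics/sc7.png

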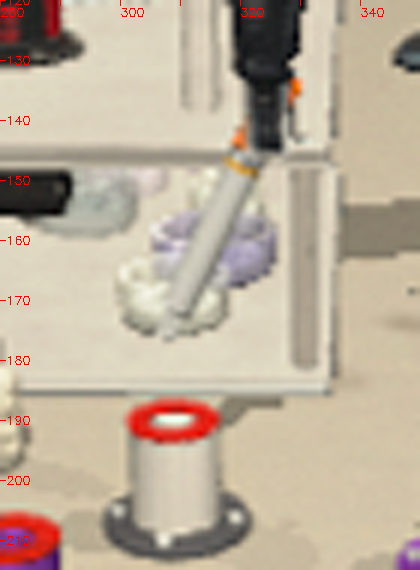

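Emit:
jog_arm(
  targets=[
    [0.01,0,0,0.02,0],
    [0.01,0,0,0.035,0],
    [0.01,0,0,0.042,0],
    [0.01,0,0,0.046,0],
    [0.01,0,0,0.05,0],
    [0.01,0,0,0.05,0],
  ],
  newtons=30,
)

```text
t: 6.75
tcp_pos: [573.5, -181.8, 233.9]
tool_rot: [0.072, 0.997, 0.0, -0.0]
contact_force: [-0.6, -0.3, -2.6]
width: 19.5
```

```bash
python3 - <<'E'
from h import *
from plant import *
np.set_printoptions(precision=1,suppress=True)
s=grab_frame("side");q=get_state();p=q["tcp_pos"];print(p,q["contact_force"],q["moment"])
crop(s,"sc8.png",280,130,350,215,7)
E
```

```text
[ 573.6 -181.8  234. ] [-0.3 -0.4 -1.8] [ 0.   0.1 -0. ]
```

View pics/sc8.png

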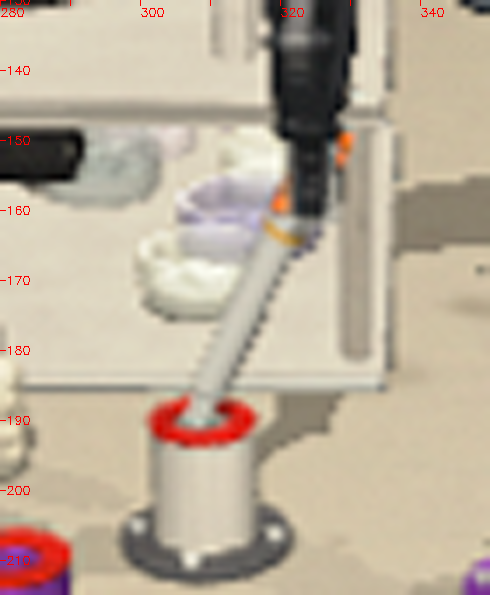

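Emit:
jog_arm(
  targets=[
    [0.01,0,0,0.003,0],
    [0.01,0,0,0.006,0],
    [0.01,0,0,0.006,0],
  ],
)

```text
t: 7.18
tcp_pos: [573.3, -181.7, 227.5]
tool_rot: [0.072, 0.997, 0.0, -0.0]
contact_force: [0.3, 0.5, -2.3]
width: 19.2
```

Emit:
jog_arm(
  targets=[
    [0.01,0,0,0.002,0],
    [0.01,0,0,0.004,0],
    [0.01,0,0,0.004,0],
  ],
)

```text
t: 7.55
tcp_pos: [573.4, -181.8, 223.6]
tool_rot: [0.072, 0.997, 0.0, -0.0]
contact_force: [0.8, -0.6, -1.5]
width: 19.5
```

```bash
python3 - <<'E'
from h import *
from plant import *
np.set_printoptions(precision=1,suppress=True)
s=grab_frame("side");q=get_state();p=q["tcp_pos"];print(p,q["contact_force"],q["moment"])
crop(s,"sc9.png",280,150,340,215,10)
E
```

```text
[ 573.5 -181.8  223.8] [ 1.3 -0.3 -1.7] [0. 0. 0.]
```

View pics/sc9.png

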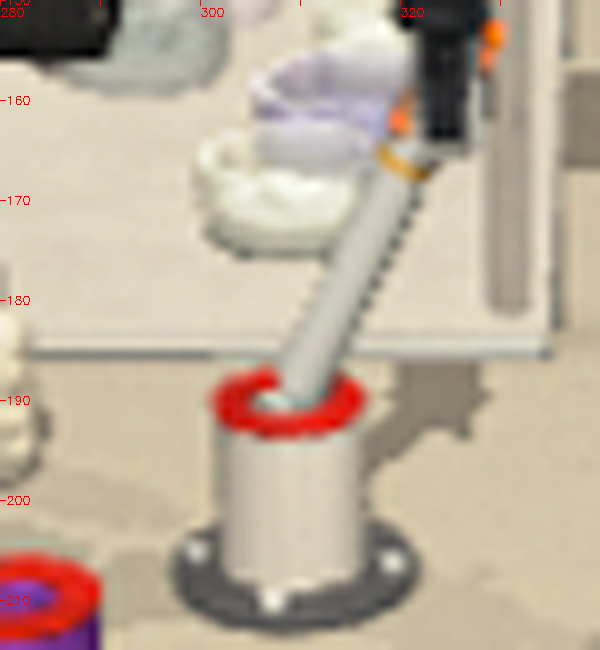

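Emit:
jog_arm(
  targets=[
    [0.01,-0.005,0,-0.002,0],
    [0.01,-0.01,0,-0.004,0],
    [0.01,-0.015,0,-0.0055,0],
    [0.01,-0.02,0,-0.0065,0],
    [0.01,-0.024,0,-0.0075,0],
    [0.01,-0.028,0,-0.008,0],
    [0.01,-0.028,0,-0.008,0],
  ],
  newtons=25,
)

```text
t: 8.48
tcp_pos: [600.4, -185.8, 231.8]
tool_rot: [0.072, 0.997, 0.0, -0.002]
contact_force: [-4.0, 1.6, 0.0]
width: 19.7
```

```bash
python3 - <<'E'
from h import *
from plant import *
np.set_printoptions(precision=1,suppress=True)
s=grab_frame("side");q=get_state();p=q["tcp_pos"];print(p,q["contact_force"],q["moment"])
crop(s,"sc10.png",280,150,340,215,10)
E
```

```text
[ 600.3 -185.8  231.7] [-5.   0.9  0.7] [ 0.2  1.6 -0.1]
```

View pics/sc10.png

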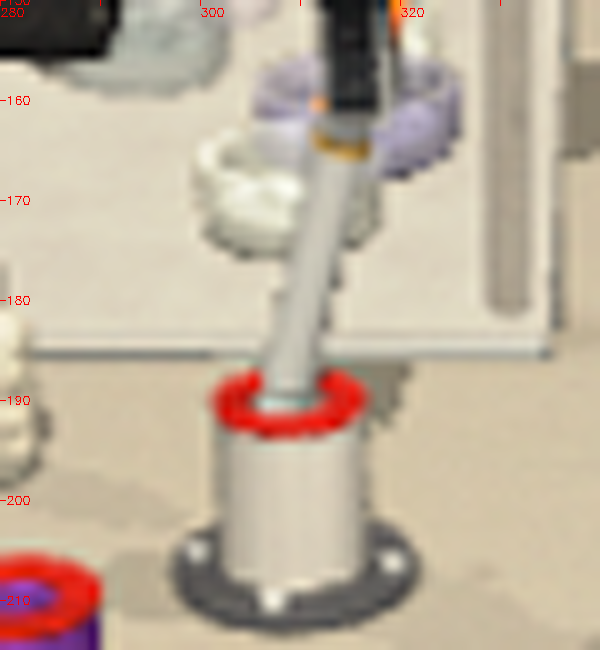

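Emit:
jog_arm(
  targets=[
    [0.01,-0.006,0,-0.001,0],
    [0.01,-0.012,0,-0.0015,0],
    [0.01,-0.018,0,-0.002,0],
    [0.01,-0.024,0,-0.002,0],
    [0.01,-0.029,0,-0.002,0],
    [0.01,-0.029,0,-0.002,0],
  ],
  newtons=25,
)

```text
t: 9.28
tcp_pos: [629.7, -190.0, 234.1]
tool_rot: [0.072, 0.997, 0.0, -0.001]
contact_force: [-4.3, 0.6, 2.7]
width: 19.2
```

```bash
python3 - <<'E'
from h import *
from plant import *
np.set_printoptions(precision=1,suppress=True)
s=grab_frame("side");q=get_state();p=q["tcp_pos"];print(p,q["contact_force"],q["moment"])
crop(s,"sc11.png",280,140,340,215,8)
print(proj(s,[[626.5,-189.5,z] for z in(64,100,150)]))
E
```

```text
[ 629.7 -190.   234.1] [-5.1  1.2  2.4] [0.4 1.6 0. ]
[[308.5 188.8]
 [308.1 178.2]
 [307.6 162.9]]
```

View pics/sc11.png

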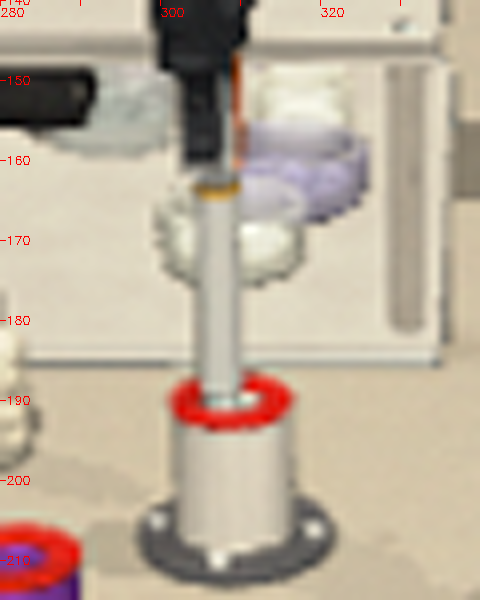

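Emit:
jog_arm(
  targets=[
    [0.01,0.0015,0,0,0],
    [0.01,0.0035,0,0,0],
    [0.01,0.0035,0,0.002,0],
    [0.01,0.0035,0,0.004,0],
    [0.01,0.0035,0,0.004,0],
  ],
  newtons=40,
)

```text
t: 9.95
tcp_pos: [626.6, -189.4, 229.6]
tool_rot: [0.072, 0.997, -0.0, -0.0]
contact_force: [-0.3, 0.0, -1.8]
width: 18.9
```

```bash
python3 - <<'E'
from h import *
from plant import *
np.set_printoptions(precision=1,suppress=True)
s=grab_frame("side");q=get_state();p=q["tcp_pos"];print(p,q["contact_force"],q["moment"])
crop(s,"sc12.png",280,140,340,215,8)
E
```

```text
[ 626.6 -189.5  229.7] [ 0.1 -0.  -1.9] [-0.  0.  0.]
```

View pics/sc12.png

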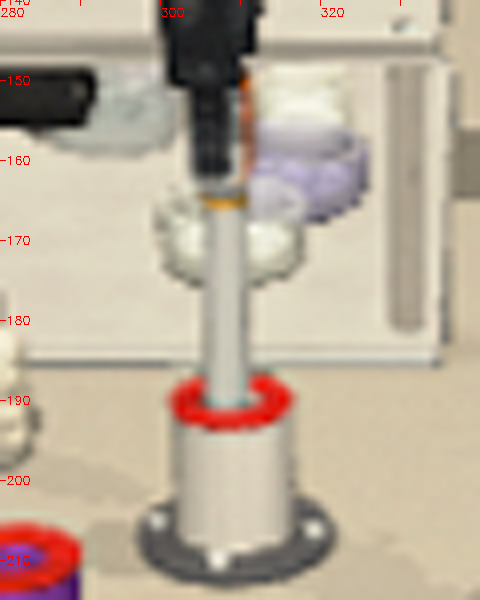

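Emit:
jog_arm(
  targets=[
    [0.01,0,0,0.002,0],
    [0.01,0,0,0.004,0],
    [0.01,0,0,0.004,0],
  ],
)

```text
t: 10.38
tcp_pos: [626.4, -189.4, 225.6]
tool_rot: [0.072, 0.997, 0.0, -0.0]
contact_force: [0.7, 0.1, -1.7]
width: 19.7
```

Emit:
jog_arm(
  targets=[
    [0.01,0,0,0.002,0],
    [0.01,0,0,0.004,0],
    [0.01,0,0,0.006,0],
    [0.01,0,0,0.006,0],
  ],
)

```text
t: 10.88
tcp_pos: [626.4, -189.5, 219.6]
tool_rot: [0.072, 0.997, 0.0, -0.0]
contact_force: [0.5, 0.7, -1.9]
width: 19.1
```

Emit:
jog_arm(
  targets=[
    [0.01,0,0,0.002,0],
    [0.01,0,0,0.004,0],
    [0.01,0,0,0.005,0],
    [0.01,0,0,0.005,0],
  ],
)

```text
t: 11.38
tcp_pos: [626.4, -189.5, 214.7]
tool_rot: [0.072, 0.997, 0.0, -0.0]
contact_force: [-0.8, -0.3, -2.6]
width: 19.2
```

```bash
python3 - <<'E'
from h import *
from plant import *
np.set_printoptions(precision=1,suppress=True)
s=grab_frame("side");q=get_state();p=q["tcp_pos"];print(p,q["contact_force"],q["moment"],q["joint_positions"])
crop(s,"sc13.png",280,140,340,215,8)
E
```

```text
[ 626.5 -189.5  214.8] [ 0.3  0.8 -2.2] [-0.   0.1 -0. ] [-0.1  0.6  0.4  1.7 -0.3  0.9  1.8]
```

View pics/sc13.png

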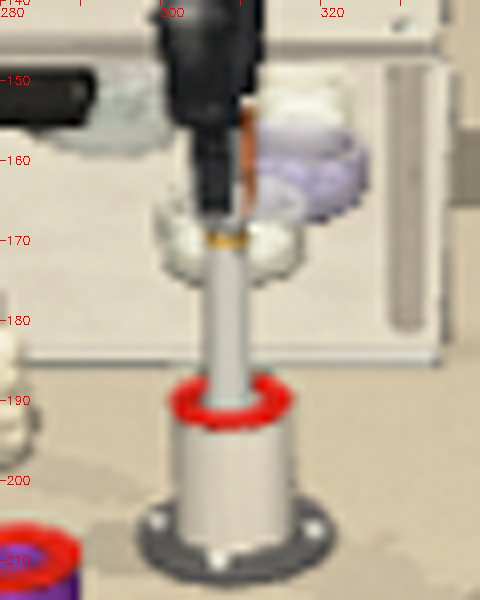

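Emit:
jog_arm(
  targets=[
    [0.01,0,0,0.001,0],
    [0.01,0,0,0.002,0],
    [0.01,0,0,0.003,0],
    [0.01,0,0,0.003,0],
  ],
)

```text
t: 11.92
tcp_pos: [626.5, -189.5, 211.8]
tool_rot: [0.072, 0.997, 0.0, -0.0]
contact_force: [-0.5, 1.3, -1.5]
width: 19.4
```

Emit:
jog_arm(
  targets=[
    [0.01,0,0,0.001,0],
    [0.01,0,0,0.002,0],
    [0.01,0,0,0.003,0],
    [0.01,0,0,0.003,0],
  ],
)

```text
t: 12.42
tcp_pos: [626.5, -189.5, 208.8]
tool_rot: [0.072, 0.997, -0.0, -0.0]
contact_force: [-0.3, 0.3, -1.8]
width: 19.3
```

Emit:
jog_arm(
  targets=[
    [0.01,0,0,0.001,0],
    [0.01,0,0,0.002,0],
    [0.01,0,0,0.002,0],
  ],
)

```text
t: 12.8
tcp_pos: [626.7, -189.6, 207.9]
tool_rot: [0.072, 0.997, 0.0, 0.0]
contact_force: [-1.5, 1.5, 5.3]
width: 19.3
```

Emit:
jog_arm(
  targets=[
    [0.01,0,0,0.0005,4],
    [0.01,0,0,0.0005,8],
    [0.01,0,0,0.0005,12],
    [0.01,0,0,0.0005,16],
    [0.01,0,0,0.0005,16],
  ],
)

```text
t: 13.42
tcp_pos: [626.8, -189.0, 207.6]
tool_rot: [0.21, 0.978, 0.001, 0.0]
contact_force: [-2.8, 2.5, 7.2]
width: 18.9
```

```bash
python3 - <<'E'
from plant import *
q=get_state();print(q["tcp_pos"],q["contact_force"],q["moment"],q["joint_positions"])
E
```

```text
[ 626.82676395 -189.00513377  207.63895471] [-2.78338443  2.45025078  7.2048472 ] [0.76074674 0.83176245 0.0611807 ] [-0.12282633  0.57774966  0.45527227  1.71548022 -0.30827666  0.91927673
  1.60402354]
```

Emit:
jog_arm(
  targets=[
    [0.01,0,0,0.0,4],
    [0.01,0,0,0.0,8],
    [0.01,0,0,0.0,12],
    [0.01,0,0,0.0,16],
    [0.01,0,0,0.0,16],
  ],
)

```text
t: 14.05
tcp_pos: [626.7, -188.8, 207.3]
tool_rot: [0.344, 0.939, 0.001, -0.0]
contact_force: [-3.3, 2.3, 5.7]
width: 19.5
```

```bash
python3 - <<'E'
from plant import *
q=get_state();print(q["tcp_pos"],q["contact_force"],q["moment"])
E
```

```text
[ 626.71480598 -188.82829059  207.27136297] [-3.26717615  2.26063961  5.74871812] [0.84533017 0.78843129 0.0655735 ]
```

Emit:
jog_arm(
  targets=[
    [0.01,0,0,0.0005,4],
    [0.01,0,0,0.0005,8],
    [0.01,0,0,0.0005,12],
    [0.01,0,0,0.0005,16],
    [0.01,0,0,0.0005,16],
  ],
)

```text
t: 14.68
tcp_pos: [626.6, -189.0, 205.7]
tool_rot: [0.471, 0.882, 0.0, -0.0]
contact_force: [0.4, 1.3, -2.1]
width: 19.2
```

```bash
python3 - <<'E'
from plant import *
q=get_state();print(q["tcp_pos"],q["contact_force"],q["moment"])
E
```

```text
[ 626.62212857 -188.99720277  205.65350482] [ 0.43823004  1.34669421 -2.06017057] [ 0.40024241 -0.03278675  0.0247764 ]
```

Emit:
jog_arm(
  targets=[
    [0.01,0,0,0.001,0],
    [0.01,0,0,0.002,0],
    [0.01,0,0,0.003,0],
    [0.01,0,0,0.003,0],
  ],
)

```text
t: 15.18
tcp_pos: [626.3, -189.4, 202.7]
tool_rot: [0.471, 0.882, 0.0, -0.0]
contact_force: [-0.8, 1.0, -2.6]
width: 19.1
```

```bash
python3 - <<'E'
from plant import *
q=get_state();print(q["tcp_pos"],q["contact_force"],q["moment"])
E
```

```text
[ 626.33559122 -189.39008794  202.66440697] [-0.79209426  0.99532442 -2.58544463] [0.52959031 0.16129059 0.07750633]
```

It has dropped into the square; I lower the rest of the way (home expected at TCP z ≈ 192).

Emit:
jog_arm(
  targets=[
    [0.01,0,0,0.002,0],
    [0.01,0,0,0.004,0],
    [0.01,0,0,0.006,0],
    [0.01,0,0,0.008,0],
    [0.01,0,0,0.009,0],
    [0.01,0,0,0.009,0],
  ],
)

```text
t: 15.92
tcp_pos: [626.4, -189.4, 193.6]
tool_rot: [0.471, 0.882, -0.0, -0.0]
contact_force: [-1.1, 1.2, -2.0]
width: 19.1
```

```bash
python3 - <<'E'
from plant import *
q=get_state();print(q["tcp_pos"],q["contact_force"],q["moment"])
E
```

```text
[ 626.38603218 -189.40756186  193.63302389] [-1.10294536  1.16311038 -2.00380674] [ 0.51056889  0.23064319 -0.04649303]
```

Emit:
jog_arm(
  targets=[
    [0.01,0,0,0.001,0],
    [0.01,0,0,0.002,0],
    [0.01,0,0,0.0025,0],
    [0.01,0,0,0.0025,0],
  ],
)

```text
t: 16.42
tcp_pos: [626.6, -189.6, 192.0]
tool_rot: [0.472, 0.882, 0.0, 0.0]
contact_force: [-2.5, 2.0, 5.1]
width: 19.5
```

Emit:
jog_arm(
  targets=[
    [0.01,0,0,-0.0008,0],
    [0.03,0,0,-0.0008,0],
    [0.05,0,0,-0.0008,0],
    [0.085,0,0,-0.0008,0],
    [0.085,0,0,-0.0008,0],
    [0.085,0,0,-0.0008,0],
    [0.085,0,0,-0.0008,0],
  ],
)

```text
t: 17.3
tcp_pos: [626.5, -189.5, 192.2]
tool_rot: [0.471, 0.882, -0.0, 0.0]
contact_force: [0.1, 0.1, 0.1]
width: 85.3
```

```bash
python3 - <<'E'
from h import *
from plant import *
s=grab_frame("side");q=get_state();print(q["tcp_pos"],q["contact_force"],q["width"])
crop(s,"sc14.png",280,140,340,215,8)
E
```

```text
[ 626.47687302 -189.5284642   192.19051116] [ 0.52654406 -0.13952239  0.01469972] 84.91447344723129
```

View pics/sc14.png

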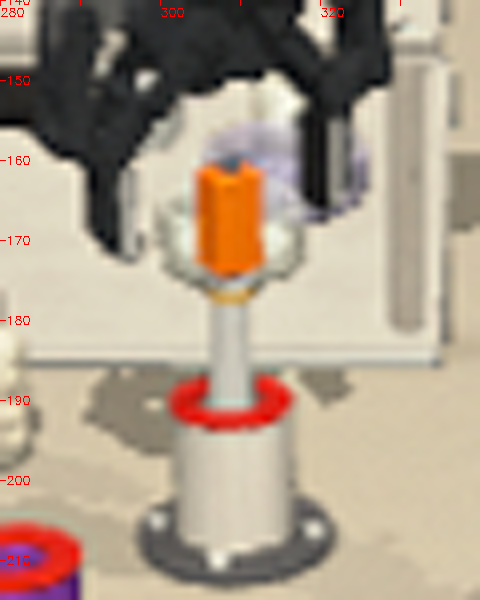

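The rod stands upright and free at (308.5, 165), with both fingers clear of it. I raise the gripper.

Emit:
jog_arm(
  targets=[
    [0.085,0,0,-0.02,0],
    [0.085,0,0,-0.06,0],
    [0.085,0,0,-0.11,0],
    [0.085,0,0,-0.15,0],
    [0.085,0,0,-0.15,0],
    [0.085,0,0,-0.15,0],
  ],
)

```text
t: 18.1
tcp_pos: [626.2, -189.4, 342.6]
tool_rot: [0.471, 0.882, 0.0, 0.0]
contact_force: [-0.0, 0.1, -0.5]
width: 85.1
```

```bash
python3 - <<'E'
from h import *
from plant import *
np.set_printoptions(precision=1,suppress=True)
s=grab_frame("side");t=grab_frame("top");q=get_state();print(q["t"],q["tcp_pos"],q["contact_force"])
crop(s,"sc15.png",270,100,350,215,5);cv2.imwrite("pics/top15.png",t["img"])
print(proj(s,[[626.5,-189.5,z] for z in(159,8+151-40)]))
E
```

```text
18.2 [ 626.  -189.2  341.3] [0.1 0.2 0.2]
[[307.5 160.1]
 [307.9 172.4]]
```

View pics/sc15.png

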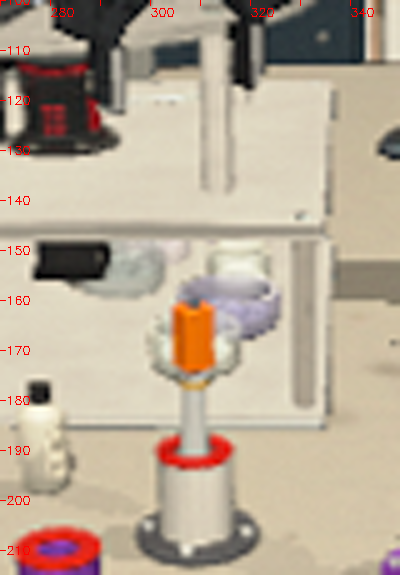

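View pics/top15.png

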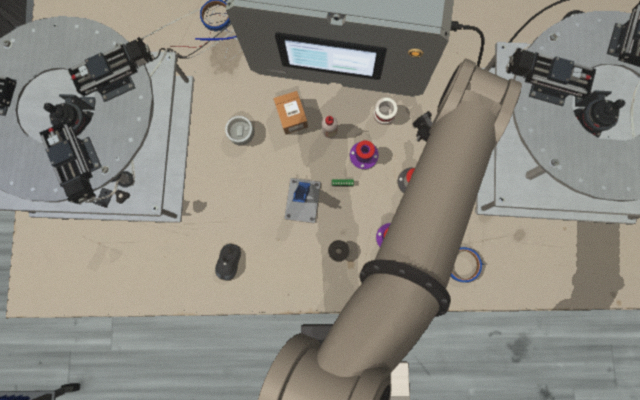

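```bash
python3 -c "
from plant import *
print(job_done())"
```

```text
the job is handed in; nothing more can be done
None
```

The rod is standing upright in the red-rimmed socket with its tang in the square seat, and the job was handed in at about 18 s of the 61 s allowed. No verdict is reported, so these are my own readings.

**What I did:** I gripped the head across its side faces and lifted the rod out along the cradle's lean. I tipped it upright with its foot in the bore, meeting about 5 N sideways. The tang stood on the seat at TCP z ≈ 208 mm. I turned it under about 7–9 N of pressure, and within 48° the tang dropped in. It went home at z ≈ 192 mm, and then I let go and backed off 150 mm upwards.

**Last checks:**
- **Seating:** the rod sank 16 mm after the drop, which is the full tang length. In the last side picture the top of the head sits at about row 160, where a fully home rod should show.
- **Upright and free:** the rod looks upright in that picture, and the force on the tool is near zero.
- **Bystanders:** the spool, mouse, oil bottle and terminal block show no movement in the last top picture. The arm hid the flux bottle there, but it stands in the last side picture, near its first position.

**Disagreements:** the two cameras put the socket mouth's height about 4 mm too low. The tang met the seat about 3–4 mm lower than I had worked out, so I judged depth by contact and by the 16 mm drop. The arm hid the rod from the top camera, so I could not check its centring that way.

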